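Mesh the splined spindle in the floor hinge and hold it home

TASK

Take the steel splined spindle that stands on the parts turntable and fit it, splined end down, into the splined socket of the floor hinge: set it gently on the splines, turn it until they mesh and slide it down until its collar sits flush on the rim of the socket. Finish still gripping the spindle and pressing it down firmly, clearly harder than its own weight, so that I can tighten the grub screw; do not ram the splines, and leave everything else on the plank where it is.

Things in the scene. Friction and masses are not known exactly. Their poses are not given: they have to be found in the camera images.
- spindle: Splined spindle, zinc-plated steel, 0.16-0.32 kg, 66 mm tall, stands upright, loose on the turntable, turned any way. Origin: centre of underside, z up. From below: splined stub to z = 22 mm, round collar 40 mm wide z = 22-28 mm, head z = 28-66 mm: a block 26 mm along x, 16 mm along y, to be gripped across the 16 mm (clear of the collar)
- spindle_collar (a point): Point on the spindle's axis at the collar's underside, z = 22 mm, axes as the spindle's. The stub below it: core 16 mm across with six straight splines, 5 mm wide, 26 mm over the tips, lowest 4 mm tapered to 20 mm over the tips and 2.6 mm wide; one every 60 degrees, two of them along +x and -x, in line with the head's long side
- floor_hinge: Hydraulic floor hinge of a glass door, lid off, fixed to the plank: grey cast body 262 x 82 x 46 mm in a sheet-steel box 296 x 112 mm, 36 mm high. Origin: on the plank right under the socket's axis, z up; the cast body runs along x from -53 to +209 mm
- shaft_mouth (a point): Centre of the socket's mouth: rim of the upright steel shaft (42 mm across, 10 mm proud of the cast body), 56 mm above the plank; z up, x and y turn with the shaft. The socket, 26 mm deep: a round recess 32 mm wide, 4 mm deep, then six lands 18.4 mm apart face to face and six grooves 6.8 mm wide, one every 60 degrees, two of them along +x and -x
- hinge_shaft (a joint): Angle of the shaft in the floor hinge, rad, counter-clockwise from above; at 0 the mouth's x lies along the hinge's x. Stiff with oil drag: stays put, turns at 0.4 N m. The spindle enters when its splines are within about 5 degrees of the grooves; unmeshed it stops with the collar 18 mm above the rim; home, the collar lies on the rim
- turntable: Round aluminium parts turntable on a black foot, foot fixed to the plank, plate turns freely: plate 260 mm across with a low rim, its upper face 22 mm above the plank, rim 28 mm. Origin: on the plank under its centre
- leaf_a: Loose steel hinge leaf lying on the turntable, 76 x 44 x 11 mm, three knuckles. Origin: underside, middle. Leave it
- leaf_b: Loose steel hinge leaf lying on the turntable, 76 x 44 x 11 mm, two knuckles. Origin: underside, middle. Leave it
- leaf_c: Loose steel hinge leaf lying on the turntable, 76 x 44 x 11 mm, three knuckles. Origin: underside, middle. Leave it
- mallet: Black hard silicone mallet with a wooden handle, lying at the far side: head 56 mm thick and 92 mm long, 280 mm overall. Origin: on the plank under the head; handle along -x. Leave it
- hinge_pin: Zinc-plated hinge pin lying on the plank, 10 mm thick, 89 mm long. Origin: on the plank under its head, shank along +x. Leave it
- pin_punch: Green plastic pin punch lying on the plank, 144 mm long, 19 mm thick. Origin: on the plank near the middle, tip along +x. Leave it
- jar: Glass jar with a screw-on lid, 72 mm across, 100 mm tall, standing. Origin: underside. Leave it
Mind the look-alikes: they are no part of the job. There is more than one size of the spindle; the job needs the middle-sized.

How it is judged (in metres and radians):
On the way, in this order (a step that is already met when the one before it is completed fails the run):
1. the spindle is lifted clear of the turntable in the gripper (height (world z) of spindle above 0.05 m and contact force between spindle and turntable below 0.01 N and contact force between the fingers and spindle above 1 N), for 0.1 s.
2. the spindle is meshed and home: collar on the rim of the socket (z of spindle_collar in the frame of shaft_mouth below 0.003 m and horizontal distance between spindle_collar and shaft_mouth below 0.003 m), for 0.1 s.
At the end, for the whole second after the job is handed in: The spindle stands in the socket with the collar's underside within 3 mm of the rim, its axis within 3 mm of the socket's and upright within 4 degrees, at rest, still gripped between the fingers and pressed on the floor hinge with more than 5 N (its weight is 1.6 to 3.2 N) (all of step 2 and z of spindle_collar in the frame of shaft_mouth above -0.003 m and angle between spindle's own z axis and vertical below 0.07 rad and contact force between spindle and floor_hinge above 5 N and contact force between the fingers and spindle above 3 N and linear speed of spindle below 0.02 m/s); the arm keeps its last pose, push and grip.
It fails at once if the spindle is rammed: more than 60 N between it and the floor hinge (contact force between spindle and floor_hinge above 60 N).
It fails at once if something else on the plank is disturbed (distance of any of mallet, hinge_pin, pin_punch, jar, leaf_a, leaf_b, leaf_c from where it was at the start of the episode above 0.03 m or angle between jar's own z axis and vertical above 0.5 rad).
It also fails if it takes over 58 s, if anything falls off the work surface, if the arm or the gripper's body presses on something with over 40 N, if the wrist force passes 120 N, or if a joint passes its speed limit or range.

ROBOT

A 6-joint arm with a two-finger parallel gripper is mounted at the origin on the work surface. World frame = base frame: x ahead of the robot, y to its left, z up, the work surface at z = 0. Lengths are in mm, angles in degrees, forces in N, time in s.
With the tool pointing down it reaches from about 350 to 850 mm from the base axis. Payload 8.1 kg.
Tool frame: the origin (TCP) lies at the centre of the arm's flange, where the gripper is bolted on; the fingertips stand 173 mm ahead of it and the grasp point (between the pads) lies 155 mm ahead of it; z points along the fingers, y is the line along which they close (so a half turn about z gives the same grasp; the last joint's range is limited). The gripper opens to 85 mm and grips with 20 to 120 N. Pads are 22 mm wide; open, the fingers measure 114 mm over their backs; the gripper's body (76 mm by 85 mm) begins 54 mm behind the grasp point. The pads swing forward as they close: fully open they stand 13 mm farther back than shut.
Start: joints at [-81.383, 7.471, 85.268, -0, 87.261, -4.893], TCP at [140.193, -583.398, 404.692] pointing down, gripper open.
Joint ranges: [-169.43, 169.43], [-51.17, 129.36], [1.28, 143.12], [-76.62, 256.62], [0, 156.53], [-152.29, 152.29]. Speed limits (degrees/s): [136.94, 136.94, 159.86, 180, 180, 180].

INTERFACE

Orientations are given as [roll, pitch, yaw] about the fixed x, y, z axes, in that order (R = Rz(yaw) Ry(pitch) Rx(roll)).
In Python, from bench import * gives the robot as it stands.
- The arm moves only by the shell command python3 -m jog 'ROWS' [FORCE]. ROWS is text: rows parted by semicolons, each of 7 numbers parted by spaces: the shift along the tool's x, y, z scaled (see below), then the turn, a rotation vector about the tool's x, y, z scaled (see below), then the closure, from -1 (fully open) to 1 (shut). In form: tx ty tz wx wy wz hand; .... A call has 1 to 5 rows; each row shifts and turns the commanded pose from where the row before left it, along the tool's axes as they then stand; what a row does not reach is not made up. The controller multiplies each number of a shift by 0.1 m and each number of a turn by 60 degrees. A row lasts 1/8 s, in which the tool goes at most 62.5 mm and 10.7 degrees, less where a joint would pass 70% of its speed; a pose out of reach is approached as far as the arm can. A call with a number of a shift or a turn outside -1 to 1 is refused whole. A call with a gripper value outside its range is refused whole. The fingers move at their own pace and stop on an object; FORCE is the grip in N (left out, the last holds). Time passes only in rows, so rows that do not move let the fingers close. It gives the time, the measured TCP pose, the force, the opening and the grip force at its end, in the units of the state.
- sense(): the state, without advancing time (a new reading comes with each control period).
- snapshot(name): name is "scene" or "side" or "wrist"; returns a dict with "img" (384x512x3 uint8, red, green, blue), "fx", "fy", "cx", "cy" (pixels), "extrinsics" (4x4, takes a point from camera to world coordinates). Camera axes: x right, y down, z forward; pixel columns grow to the right and rows downward; lengths in mm; the calibration is good to about 2 mm. A picture is of the moment at which its call begins. There is no depth.
- hand_in(): hands the job in; it is judged then, once.
The state is a dict: "time": time; "joint_pos": joint angles; "qd": joint speeds; "joint_efforts": joint torques, N m; "tool_pos": TCP position; "tcp_rot": TCP orientation; "ft_force": force on the tool from outside, world axes, zero at the start; "wrist_torque": the same for the moment, N m; "finger_gap": finger opening in mm; "grip_force": force on a finger pad.
Only numpy, scipy, OpenCV 4.12 (cv2) and the standard library are available. Lean on these libraries where they do the work, as an engineer would, in place of code of your own. Each camera call takes 0.05 s, during which the arm holds its last target. There are 200 camera calls.

## Working session

There is one attempt and no reset: what is moved stays moved. The work goes in short steps, Python scripts to look and compute and a shell command to move; the robot and the scene stay as the last step left them, time stands still between calls to the robot, and variables do not carry over. Pictures are saved under pics/ and viewed, at most 10 in all, crops included, and the job is handed in when it is done.

```bash
mkdir -p pics; ls
python3 - <<'E'
from bench import *
import cv2, numpy as np
s=sense();print({k:np.round(v,2).tolist() for k,v in s.items()})
a=snapshot("scene");b=snapshot("side")
for n,c in(("scene",a),("side",b)):
    print(n,c["fx"],c["cx"],c["cy"],np.round(c["extrinsics"],3).tolist())
    cv2.imwrite(f"pics/{n}0.png",c["img"][:,:,::-1])
h=np.hstack([a["img"],b["img"]])[:,:,::-1]
cv2.imwrite("pics/scene0x.png",cv2.resize(a["img"][:,:,::-1],(800,600),interpolation=cv2.INTER_CUBIC))
cv2.imwrite("pics/side0x.png",cv2.resize(b["img"][:,:,::-1],(800,600),interpolation=cv2.INTER_CUBIC))
E
```

```text
pics
{'time': 0.0, 'joint_pos': [-81.38, 7.51, 85.33, 0.0, 87.26, -4.89], 'qd': [0.12, -0.02, -0.07, 0.03, -0.06, -0.05], 'joint_efforts': [0.0, -56.94, -50.06, 0.0, 0.01, -0.0], 'tool_pos': [140.15, -583.15, 403.64], 'tcp_rot': [-179.89, -0.01, 13.51], 'ft_force': [-0.2, 0.78, -0.36], 'wrist_torque': [0.01, -0.02, -0.06], 'grip_force': 0.0, 'finger_gap': 85.62}
scene 353.2658620086764 261.6741972796854 184.11835825032506 [[0.717, 0.504, -0.481, 992.901], [0.697, -0.533, 0.479, -502.929], [-0.015, -0.679, -0.734, 751.396], [0.0, 0.0, 0.0, 1.0]]
side 383.0837946241067 259.3199295176792 189.0860953973343 [[-0.953, -0.17, 0.25, 304.879], [-0.302, 0.555, -0.775, 765.527], [-0.006, -0.815, -0.58, 683.09], [0.0, 0.0, 0.0, 1.0]]
```

View pics/scene0x.png

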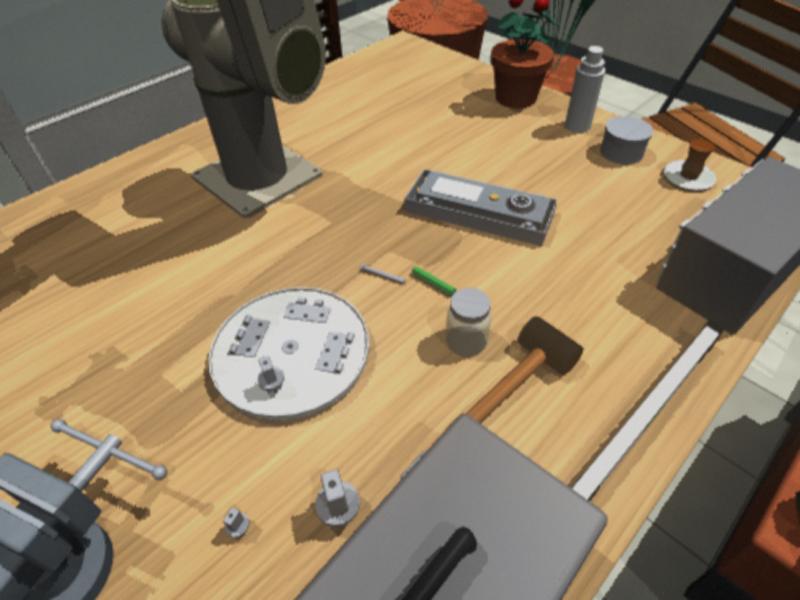

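View pics/side0x.png

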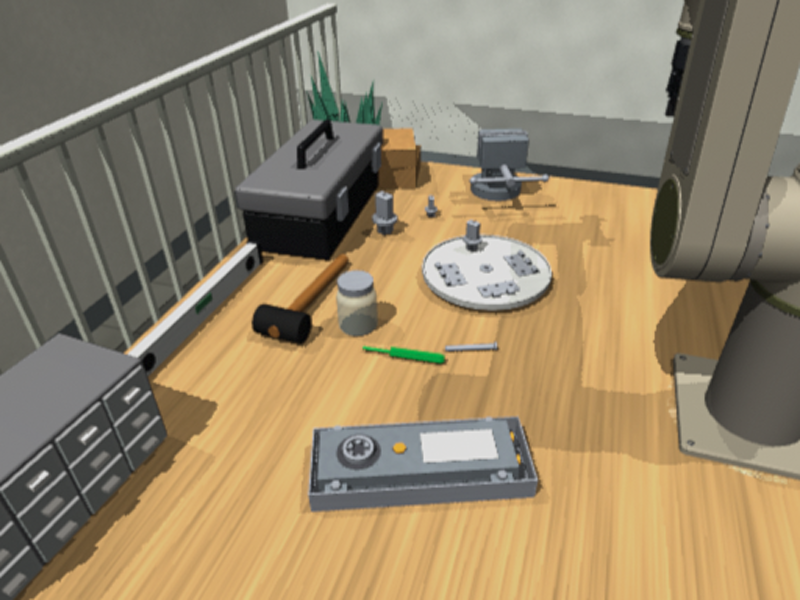

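The scene view shows three spindles (800x600 pixels): a big one at (338,497) on the plank, a small one at (236,522) on the plank, and a middle one at (270,372) on the turntable. The one on the turntable fits the description. The socket is at (521,201) in the scene view and at (357,448) in the side view.

```bash
cat > h.py <<'E'
import numpy as np, cv2
from bench import *
def ray(c,u,v):
    E=np.array(c["extrinsics"]);d=E[:3,:3]@[(u-c["cx"])/c["fx"],(v-c["cy"])/c["fy"],1];return E[:3,3],d
def onz(c,u,v,z):
    o,d=ray(c,u,v);return o+d*(z-o[2])/d[2]
def tri(p,q):
    (o1,d1),(o2,d2)=p,q
    s=np.linalg.lstsq(np.c_[d1,-d2],o2-o1,rcond=None)[0];a=o1+s[0]*d1;b=o2+s[1]*d2
    return (a+b)/2,np.linalg.norm(a-b)
def goal(x,y,z,yaw=None):
    "tool-frame shift to reach world x,y,z; yaw in deg"
    from scipy.spatial.transform import Rotation as R
    s=sense();r=R.from_euler('xyz',s["tcp_rot"],degrees=True)
    t=r.inv().apply(np.array([x,y,z])-s["tool_pos"])
    print("tcp",np.round(s["tool_pos"],1),np.round(s["tcp_rot"],2),"tool shift/100mm",np.round(t/100,3))
E
python3 - <<'E'
from h import *
a=snapshot("scene");b=snapshot("side");k=.64
print("mouth",onz(a,521*k,201*k,56),onz(b,357*k,448*k,56),tri(ray(a,521*k,201*k),ray(b,357*k,448*k)))
print("spindle top",onz(a,266*k,361*k,88),onz(b,473*k,224*k,88),tri(ray(a,266*k,361*k),ray(b,473*k,224*k)))
print("table c",onz(a,290*k,347*k,22),onz(b,486*k,268*k,22))
f=lambda c,x,y,w,h:cv2.resize(c["img"][y:y+h,x:x+w,::-1],(400,300),interpolation=cv2.INTER_CUBIC)
i=np.vstack([np.hstack([f(a,150,212,48,36),f(a,300,105,80,60)]),np.hstack([f(b,280,130,48,36),f(b,195,255,80,60)])])
cv2.imwrite("pics/crops.png",i)
E
```

```text
mouth [534.96877509 274.47964441  56.        ] [530.22622973 279.82420854  56.        ] (array([532.09369709, 277.74519634,  52.77266205]), np.float64(1.6430039965604495))
spindle top [ 507.61632433 -318.54178953   88.        ] [ 504.04699439 -312.1274418    88.        ] (array([ 505.17672942, -317.69659481,   84.84465515]), np.float64(0.23285145165488158))
table c [ 465.00951234 -256.22889273   22.        ] [ 461.31320367 -257.88984369   22.        ]
```

View pics/crops.png

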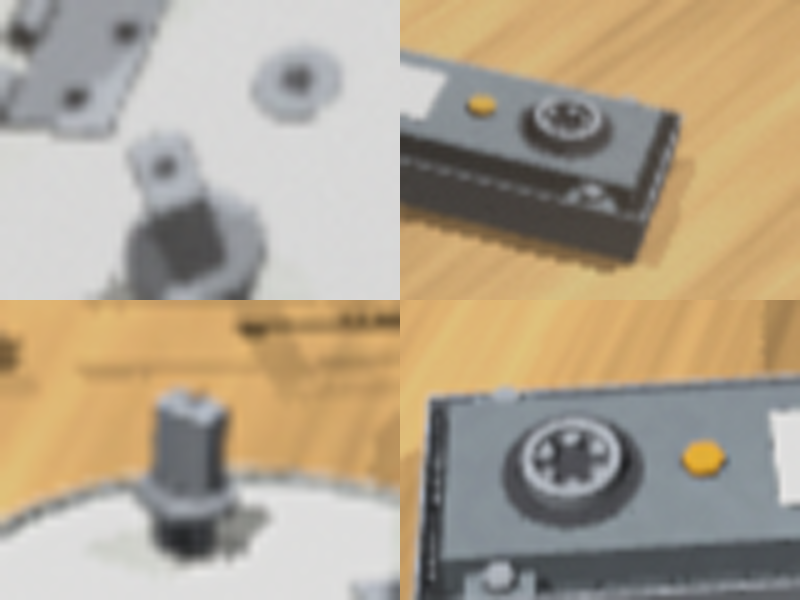

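The top-left and bottom-left crops show the spindle's collar and block head standing on the turntable next to its hub, so this is the middle one. The right-hand crops show the open socket with its six lands. Next I go above the spindle.

```bash
python3 -m jog '0.52 -0.218 0 0 0 0 -1; 0.52 -0.218 0 0 0 0 -1; 0.52 -0.218 0 0 0 0 -1; 0.52 -0.218 0 0 0 0 -1; 0.52 -0.218 0 0 0 0 -1'; python3 -m jog '0.52 -0.218 0 0 0 0 -1; 0.52 -0.218 0 0 0 0 -1; 0.52 -0.218 0 0 0 0 -1; 0 0 0 0 0 0 -1; 0 0 0 0 0 0 -1'
python3 - <<'E'
from h import *
goal(505,-316,404)
c=snapshot("wrist");print(c["fx"],c["cx"],c["cy"],np.round(c["extrinsics"],3).tolist())
cv2.imwrite("pics/w1.png",c["img"][:,:,::-1])
cv2.imwrite("pics/w1x.png",cv2.resize(c["img"][:,:,::-1],(800,600),interpolation=cv2.INTER_CUBIC))
E
```

```text
time: 0.82
tool_pos: [368.8, -415.3, 404.6]
tcp_rot: [180.0, -0.0, 13.5]
ft_force: [0.9, -0.9, -0.0]
finger_gap: 85.6
grip_force: 0.0
time: 1.45
tool_pos: [503.9, -316.5, 404.3]
tcp_rot: [-180.0, 0.0, 13.6]
ft_force: [0.7, 0.2, 0.4]
finger_gap: 85.3
grip_force: 0.0
tcp [ 503.9 -316.5  404.3] [-1.7998e+02  5.0000e-02  1.3560e+01] tool shift/100mm [ 0.011 -0.002  0.003]
269.72373437326314 257.1076549190892 193.44798910787958 [[0.235, -0.929, -0.284, 575.424], [-0.972, -0.225, -0.068, -301.387], [-0.001, 0.292, -0.956, 373.572], [0.0, 0.0, 0.0, 1.0]]
```

View pics/w1x.png

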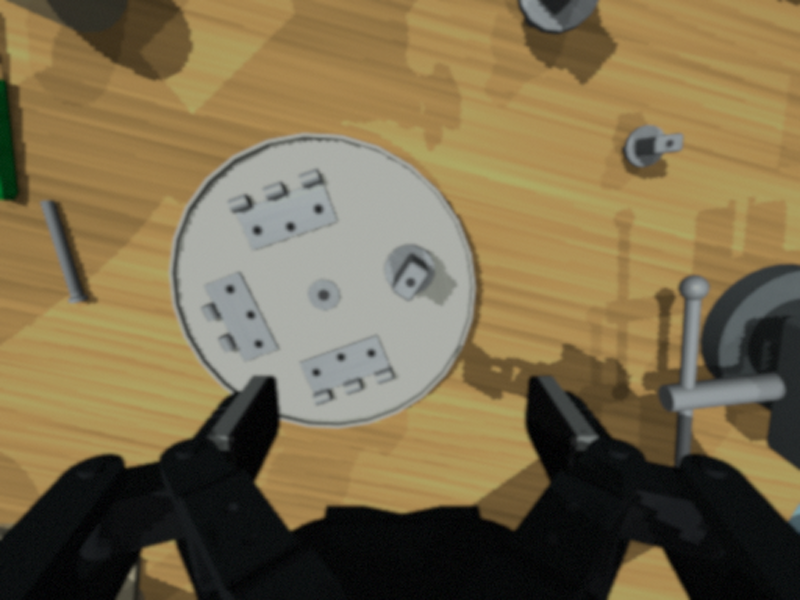

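The wrist view shows the head top, with its hole, at about (410,283) (x0.64 in the raw image). The collar is at (410,268). I'll enlarge it to get the yaw.

Run:
```python
from h import *
im=cv2.imread("pics/w1.png");cr=im[150:198,232:296]
cr=cv2.resize(cr,(768,576),interpolation=cv2.INTER_CUBIC)
cr=cv2.normalize(cr,None,0,255,cv2.NORM_MINMAX)
cv2.imwrite("pics/w1c.png",cr)
```

```text
(no output)
```

View pics/w1c.png

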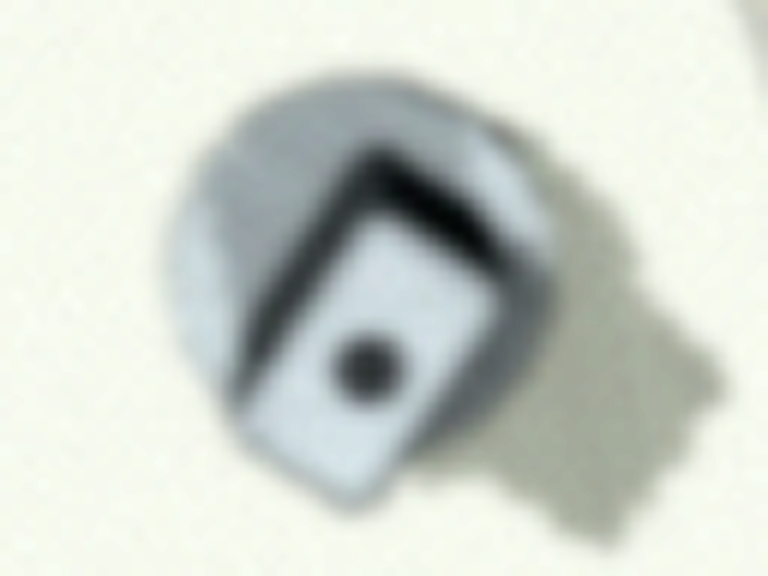

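The crop shows the head top with corners (378,210), (503,290), (355,510) and (240,425), and the hole at (367,368).

```bash
cat >> h.py <<'E'
def quad(c,pts,z):
    P=np.array([onz(c,u,v,z)[:2] for u,v in pts]);m=P.mean(0)
    e=[P[(i+1)%4]-P[i] for i in range(4)]
    print("centre",m.round(1),"edges",[round(float(np.linalg.norm(x)),1) for x in e],"yaw",[round(float(np.degrees(np.arctan2(x[1],x[0]))),1) for x in e])
    return m
E
python3 - <<'E'
from h import *
c=snapshot("wrist")
f=lambda u,v:(232+(u+.5)/12-.5,150+(v+.5)/12-.5)
quad(c,[f(378,210),f(503,290),f(355,510),f(240,425)],88)
print("hole",onz(c,*f(367,368),88))
E
```

```text
centre [ 506.8 -324.1] edges [13.5, 24.6, 13.3, 23.5] yaw [-109.4, 160.9, 66.0, -18.5]
hole [ 506.05170437 -324.09681557   88.        ]
```

```bash
python3 -m jog '0 0 0.28 0 0 0.135 -1; 0 0 0.28 0 0 0.135 -1; 0 0 0.28 0 0 0.135 -1; 0 0 0.28 0 0 0.135 -1; 0.05 0.06 0 0 0 0 -1'; python3 -m jog '0 0 0 0 0 0 -1; 0 0 0 0 0 0 -1'
python3 - <<'E'
from h import *
goal(506.5,-324,292)
c=snapshot("wrist");o=np.array(c["extrinsics"])
p=np.linalg.inv(o)@[506.5,-324,88,1];u=int(c["fx"]*p[0]/p[2]+c["cx"]);v=int(c["fy"]*p[1]/p[2]+c["cy"]);print(u,v)
x0,y0=max(0,u-48),min(max(0,v-36),384-72);print(x0,y0)
cv2.imwrite("pics/w2.png",c["img"][:,:,::-1])
cv2.imwrite("pics/w2c.png",cv2.resize(c["img"][y0:y0+72,x0:x0+96,::-1],(768,576),interpolation=cv2.INTER_CUBIC))
E
```

```text
time: 2.17
tool_pos: [504.9, -324.2, 290.0]
tcp_rot: [-179.9, 0.3, -18.9]
ft_force: [-0.7, 0.0, 0.1]
finger_gap: 85.2
grip_force: 0.0
time: 2.42
tool_pos: [507.1, -324.8, 294.6]
tcp_rot: [179.9, -0.2, -18.8]
ft_force: [-0.6, -0.5, -0.4]
finger_gap: 85.2
grip_force: 0.0
tcp [ 507.1 -324.8  294.6] [ 1.7995e+02 -1.5000e-01 -1.8830e+01] tool shift/100mm [-0.008 -0.006  0.026]
252 223
204 187
```

View pics/w2c.png

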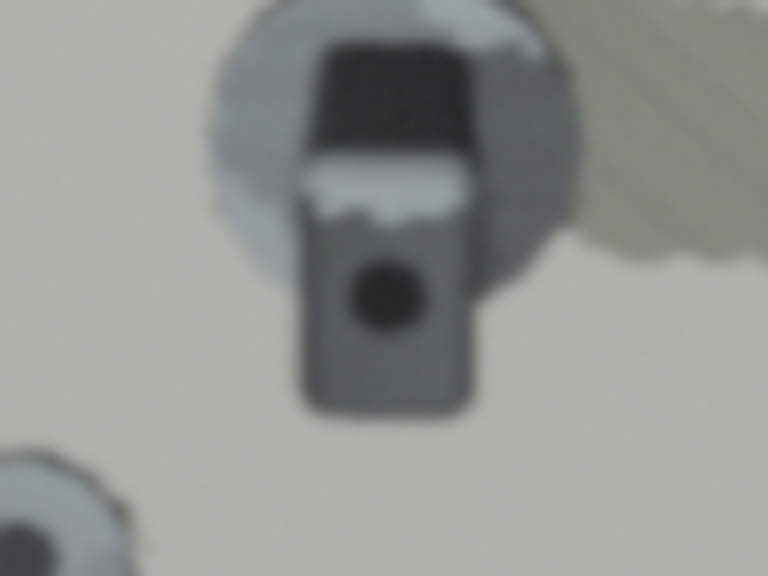

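The head is square to the tool, with its hole at crop (388,296), within 1 px of the prediction. I descend and grip.

```bash
python3 -m jog '0 0 0.25 0 0 0 -1; 0 0 0.25 0 0 0 -1; 0 0 0.15 0 0 0 -1; 0 0 0 0 0 0 -1; 0 0 0 0 0 0 1' 60; python3 -m jog '0 0 0 0 0 0 1; 0 0 0 0 0 0 1; 0 0 0 0 0 0 1; 0 0 0 0 0 0 1; 0 0 0 0 0 0 1';python3 -m jog '0 0 0 0 0 0 1; 0 0 0 0 0 0 1'
```

```text
time: 3.1
tool_pos: [507.2, -324.2, 229.0]
tcp_rot: [180.0, -0.1, -18.9]
ft_force: [0.1, 0.2, 0.9]
finger_gap: 69.8
grip_force: 0.0
time: 3.72
tool_pos: [506.9, -324.1, 228.1]
tcp_rot: [180.0, -0.0, -18.9]
ft_force: [0.8, -0.2, 3.4]
finger_gap: 15.5
grip_force: 58.9
time: 3.98
tool_pos: [506.9, -324.1, 228.1]
tcp_rot: [180.0, -0.0, -18.9]
ft_force: [0.5, -0.5, 5.6]
finger_gap: 15.1
grip_force: 59.1
```

```bash
python3 -m jog '0 0 -0.3 0 0 0 1; 0 0 -0.5 0 0 0 1; 0 0 -0.5 0 0 0 1; 0 0 0 0 0 0 1; 0 0 0 0 0 0 1'; python3 -m jog '-0.219 -0.5245 0 0 0 0 1; -0.219 -0.5245 0 0 0 0 1; -0.219 -0.5245 0 0 0 0 1; -0.219 -0.5245 0 0 0 0 1; -0.219 -0.5245 0 0 0 0 1'; python3 -m jog '-0.219 -0.5245 0 0 0 0 1; -0.219 -0.5245 0 0 0 0 1; -0.219 -0.5245 0 0 0 0 1; -0.219 -0.5245 0 0 0 0 1; -0.219 -0.5245 0 0 0 0 1'; python3 -m jog '-0.219 -0.5245 0 0 0 0 1; 0 0 0 0 0 0 1; 0 0 0 0 0 0 1'
python3 - <<'E'
from h import *
goal(532,277,358)
c=snapshot("wrist");o=np.array(c["extrinsics"])
p=np.linalg.inv(o)@[532,277,56,1];u=int(c["fx"]*p[0]/p[2]+c["cx"]);v=int(c["fy"]*p[1]/p[2]+c["cy"]);print(u,v)
cv2.imwrite("pics/w3.png",c["img"][:,:,::-1])
x0,y0=max(0,u-48),min(max(0,v-36),384-72);print(x0,y0)
cr=cv2.resize(c["img"][y0:y0+72,x0:x0+96,::-1],(768,576),interpolation=cv2.INTER_CUBIC)
cv2.imwrite("pics/w3c.png",np.vstack([np.hstack([cr[:,184:584],cv2.resize(c["img"][:,:,::-1],(400,300))[:].repeat(1,0) if 0 else cv2.copyMakeBorder(cv2.resize(c["img"][:,:,::-1],(400,300)),0,276,0,0,cv2.BORDER_CONSTANT)])]))
E
```

```text
time: 4.6
tool_pos: [506.3, -323.6, 355.9]
tcp_rot: [-180.0, 0.1, -18.9]
ft_force: [-0.6, 0.6, -3.4]
finger_gap: 15.4
grip_force: 59.0
time: 5.22
tool_pos: [486.7, -38.5, 354.6]
tcp_rot: [180.0, 0.3, -18.9]
ft_force: [1.2, 0.4, -2.5]
finger_gap: 15.3
grip_force: 59.4
time: 5.85
tool_pos: [468.0, 244.7, 354.5]
tcp_rot: [179.8, 0.2, -18.9]
ft_force: [0.8, 0.4, -3.6]
finger_gap: 15.2
grip_force: 59.4
time: 6.22
tool_pos: [464.8, 299.7, 355.0]
tcp_rot: [179.8, 0.2, -18.8]
ft_force: [-1.4, -0.3, -3.2]
finger_gap: 15.0
grip_force: 60.1
tcp [464.8 299.7 355. ] [ 1.7978e+02  1.7000e-01 -1.8830e+01] tool shift/100mm [ 0.709 -0.002 -0.032]
253 114
205 78
```

View pics/w3c.png

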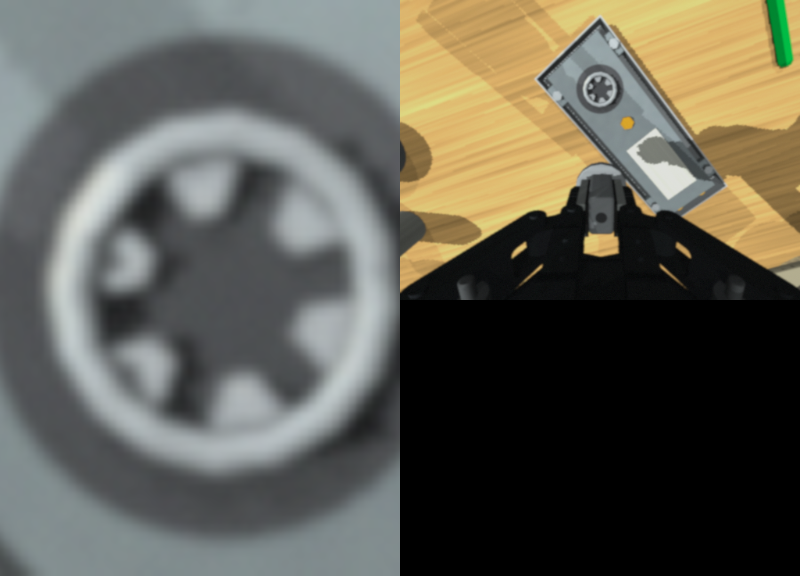

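The crop shows the rim ring centred near (220,291), spanning x 48–392 and y 110–472. The six lands are at about (202,188), (305,220), (328,330), (245,402), (148,368) and (128,260), and the spindle is held well. I measure these by thresholding.

Run:
```python
from h import *
im=cv2.imread("pics/w3.png");c=snapshot("wrist")
x0,y0=205,78;s=8
g=cv2.cvtColor(cv2.resize(im[y0:y0+72,x0:x0+96],None,fx=s,fy=s,interpolation=cv2.INTER_CUBIC),cv2.COLOR_BGR2GRAY)
f=lambda u,v:(x0+(u+.5)/s-.5,y0+(v+.5)/s-.5)
hand=[(202,188),(305,220),(328,330),(245,402),(148,368),(128,260)]
for name,L in(("hand",[(u+184,v) for u,v in hand]),("auto",None)):
  for th in ([0] if L else [125,140,155]):
    if L is None or name=="auto":
        n,lab,st,ce=cv2.connectedComponentsWithStats((g>th).astype(np.uint8))
        L=[ce[i] for i in range(1,n) if 600<st[i,4]<6000 and np.hypot(ce[i][0]-408,ce[i][1]-295)<140]
        L=[tuple(x) for x in L]
    P=np.array([onz(c,*f(*p),52)[:2] for p in L])
    if len(P)<4: print(name,th,len(P));continue
    A=np.c_[2*P,np.ones(len(P))];q=np.linalg.lstsq(A,(P**2).sum(1),rcond=None)[0];m=q[:2]
    a=np.degrees(np.arctan2(*(P-m).T[::-1]));ph=np.degrees(np.angle(np.exp(6j*np.radians(a)).sum()))/6
    print(name,th,len(P),"centre",m.round(1),"r",np.linalg.norm(P-m,axis=1).round(1),"land phase",round(ph,1),"groove",round(ph-30,1),(np.sort(a)).round(0))
    L=None
# rim outer ring
n,lab,st,ce=cv2.connectedComponentsWithStats((g>150).astype(np.uint8))
for i in range(1,n):
    if st[i,4]>8000:
        m=(lab==i).astype(np.uint8);k=max(cv2.findContours(m,0,1)[0],key=cv2.contourArea)
        (u,v),ax,_=cv2.fitEllipse(k);print("ring",st[i],(u,v),ax,onz(c,*f(u,v),56).round(1))
print("hand rim",onz(c,*f(404,291),56).round(1), "L/R/T/B",[onz(c,*f(*p),56)[:2].round(1).tolist() for p in((232,291),(576,291),(404,110),(404,472))])
```

```text
hand 0 6 centre [531.2 274.1] r [12.8 12.8 12.8 12.7 12.9 12.7] land phase -7.1 groove -37.1 [-127.  -65.   -5.   52.  112.  171.]
auto 125 1
auto 140 3
auto 155 3
ring [   25     0   202   213 25785] (124.87853240966797, 92.2496337890625) (150.8950958251953, 226.33828735351562) [563.6 298.3  56. ]
ring [  376     0   392   400 42541] (603.8593139648438, 164.5686492919922) (217.39346313476562, 480.4751281738281) [538.  247.9  56. ]
ring [  233   115   339   351 36860] (402.42730712890625, 289.4237976074219) (335.02825927734375, 346.57012939453125) [532.3 274.9  56. ]
hand rim [532.1 274.8  56. ] L/R/T/B [[538.7, 294.2], [525.5, 255.3], [551.3, 268.2], [512.0, 281.7]]
```

Socket at about (532,275), which agrees with the first views. The groove phase is about -37° and the spindle is at -18.9°, so I turn +18.2° about tool z and move above the socket.

```bash
python3 -m jog '0.36 0.008 0 0 0 0 1; 0.358 0.008 0 0 0 0 1; 0 0 0.3 0 0 0.1515 1; 0 0 0.3 0 0 0.1515 1; 0 0 0 0 0 0 1'; python3 -m jog '0 0 0 0 0 0 1; 0 0 0 0 0 0 1'
python3 - <<'E'
from h import *
goal(532.2,275,266)
for n in("scene","side","wrist"):
    cv2.imwrite(f"pics/{n}4.png",snapshot(n)["img"][:,:,::-1])
a,b,w=[cv2.imread(f"pics/{n}4.png") for n in("scene","side","wrist")]
r=lambda i,x,y,ww,h:cv2.resize(i[y:y+h,x:x+ww],(400,300),interpolation=cv2.INTER_CUBIC)
cv2.imwrite("pics/x4.png",np.vstack([np.hstack([r(a,300,85,64,48),r(b,196,240,64,48)]),np.hstack([r(w,200,180,112,84),r(w,0,0,512,384)])]))
E
```

```text
time: 6.95
tool_pos: [532.0, 273.1, 294.2]
tcp_rot: [179.7, 0.2, -37.1]
ft_force: [-0.6, -0.1, -3.4]
finger_gap: 15.1
grip_force: 59.9
time: 7.2
tool_pos: [533.7, 275.2, 299.8]
tcp_rot: [-179.8, -0.1, -37.0]
ft_force: [-0.1, 0.4, -2.8]
finger_gap: 15.2
grip_force: 60.0
tcp [533.7 275.2 299.8] [-1.7984e+02 -9.0000e-02 -3.6970e+01] tool shift/100mm [-0.011  0.011  0.338]
```

View pics/x4.png

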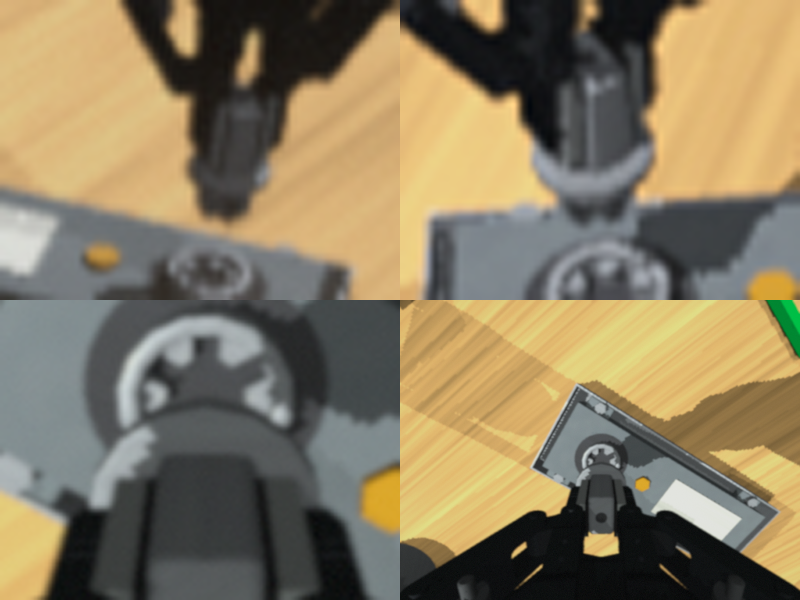

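Bottom-left crop: the groove between the lands at (178,350) and (235,345) lies along the head's long axis, so it is aligned. In the scene and side crops the stub is over the socket. I lower it gently.

```bash
python3 -m jog '-0.012 0.008 0.1 0 0 0 1; 0 0 0.1 0 0 0 1; 0 0 0.1 0 0 0 1; 0 0 0 0 0 0 1; 0 0 0 0 0 0 1'; python3 -m jog '0 0 0.03 0 0 0 1; 0 0 0.03 0 0 0 1; 0 0 0.02 0 0 0 1; 0 0 0.02 0 0 0 1; 0 0 0 0 0 0 1'
```

```text
time: 7.98
tool_pos: [531.6, 275.3, 267.7]
tcp_rot: [180.0, 0.0, -37.1]
ft_force: [0.5, -1.1, -2.6]
finger_gap: 15.2
grip_force: 60.1
time: 8.6
tool_pos: [531.5, 275.2, 257.4]
tcp_rot: [180.0, 0.0, -37.1]
ft_force: [0.1, 0.7, -3.4]
finger_gap: 15.3
grip_force: 60.1
```

```bash
python3 -m jog '0 0 0.015 0 0 0 1; 0 0 0.015 0 0 0 1; 0 0 0 0 0 0 1'; python3 -m jog '0 0 0.015 0 0 0 1; 0 0 0.015 0 0 0 1; 0 0 0 0 0 0 1'
```

```text
time: 8.98
tool_pos: [531.7, 275.5, 254.9]
tcp_rot: [-180.0, -0.0, -37.1]
ft_force: [0.1, 1.6, -2.6]
finger_gap: 14.9
grip_force: 60.2
time: 9.35
tool_pos: [531.7, 275.7, 251.8]
tcp_rot: [-179.9, 0.0, -37.1]
ft_force: [0.2, 5.7, -2.0]
finger_gap: 15.0
grip_force: 60.3
```

It is entering, so it has meshed. There is a small side force in +y, which I ease while going on down.

```bash
python3 -m jog '-0.004 -0.005 0.01 0 0 0 1; 0 0 0.015 0 0 0 1; 0 0 0 0 0 0 1'; python3 -m jog '0 0 0.015 0 0 0 1; 0 0 0.015 0 0 0 1; 0 0 0 0 0 0 1'
```

```text
time: 9.72
tool_pos: [531.7, 275.9, 249.2]
tcp_rot: [-180.0, -0.0, -37.1]
ft_force: [1.2, 5.0, -2.2]
finger_gap: 15.2
grip_force: 60.3
time: 10.1
tool_pos: [531.6, 276.0, 246.1]
tcp_rot: [-180.0, -0.0, -37.1]
ft_force: [2.7, 4.4, -1.6]
finger_gap: 15.0
grip_force: 60.3
```

```bash
python3 -m jog '0 -0.005 0.015 0 0 0 1; 0 0 0.015 0 0 0 1; 0 0 0 0 0 0 1'; python3 -m jog '0 0 0.01 0 0 0 1; 0 0 0.01 0 0 0 1; 0 0 0 0 0 0 1'
```

```text
time: 10.48
tool_pos: [531.8, 276.1, 242.8]
tcp_rot: [180.0, 0.0, -37.1]
ft_force: [1.0, 2.9, -4.2]
finger_gap: 15.3
grip_force: 60.2
time: 10.85
tool_pos: [531.8, 276.2, 240.9]
tcp_rot: [180.0, 0.0, -37.1]
ft_force: [1.1, 2.6, -3.1]
finger_gap: 15.3
grip_force: 60.4
```

```bash
python3 -m jog '0 0 0.005 0 0 0 1; 0 0 0.005 0 0 0 1; 0 0 0 0 0 0 1'; python3 -m jog '0 0 0.005 0 0 0 1; 0 0 0.005 0 0 0 1; 0 0 0 0 0 0 1'
```

```text
time: 11.22
tool_pos: [531.8, 276.2, 240.2]
tcp_rot: [180.0, -0.0, -37.1]
ft_force: [0.2, 1.1, -0.6]
finger_gap: 15.1
grip_force: 60.5
time: 11.6
tool_pos: [531.9, 276.2, 240.2]
tcp_rot: [180.0, -0.0, -37.1]
ft_force: [-4.0, -1.5, 7.7]
finger_gap: 15.4
grip_force: 61.9
```

Contact at TCP z 240.2, as predicted for home. I press a bit more.

```bash
python3 -m jog '0 0 0.006 0 0 0 1; 0 0 0.006 0 0 0 1; 0 0 0 0 0 0 1; 0 0 0 0 0 0 1' 80; python3 -m jog '0 0 0 0 0 0 1; 0 0 0 0 0 0 1; 0 0 0 0 0 0 1; 0 0 0 0 0 0 1'
python3 - <<'E'
from h import *
b=snapshot("side")["img"][:,:,::-1];a=snapshot("scene")["img"][:,:,::-1]
r=lambda i,x,y:cv2.resize(i[y:y+60,x:x+60],(400,400),interpolation=cv2.INTER_CUBIC)
cv2.imwrite("pics/x5.png",np.hstack([r(a,305,90),r(b,200,250)]));print(sense()["ft_force"])
E
```

```text
time: 12.1
tool_pos: [531.9, 276.3, 240.1]
tcp_rot: [180.0, -0.0, -37.1]
ft_force: [-8.8, -3.9, 17.0]
finger_gap: 14.6
grip_force: 79.6
time: 12.6
tool_pos: [531.9, 276.3, 240.1]
tcp_rot: [180.0, -0.0, -37.1]
ft_force: [-8.3, -4.2, 17.9]
finger_gap: 15.1
grip_force: 79.6
[-9.24394166 -2.18631376 17.18649114]
```

View pics/x5.png

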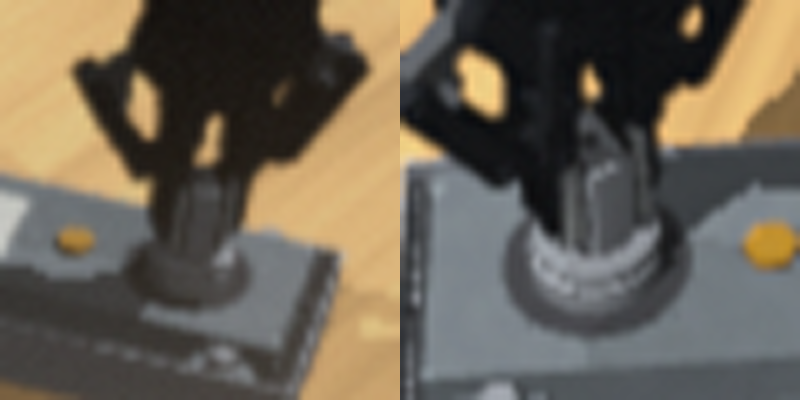

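The right crop shows the collar flush on the rim, centred near (595,262). The spindle is still gripped at 80 N and pressed down with about 20 N, and the readings are steady, so I hand in.

```bash
python3 -c "
from bench import *
print(hand_in())"
```

```text
the job is handed in; nothing more can be done
None
```

The middle-sized spindle is in the floor hinge socket with its splines meshed and its collar flush on the rim, still gripped at 80 N and pressed down with about 20 N; I handed the job in at about 13 s, and it gave no verdict back.

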